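Wake a battery pack from its transport lock

TASK

Wake the battery pack: slide the red transport lock on its lid all the way to its end stop, then turn the knurled collar until its hidden keyways drop over the pins, and push it fully home against its spring. Finish while still holding the collar pushed fully home (it springs back if let go), with the lock left open; do not disturb the hex driver on the lid or the screw dish and yellow dust cap beside the pack.

Things in the scene. Friction and masses are not known exactly. Their poses are not given: they have to be found in the camera images.
- pack: black battery pack, 220 mm (its x) by 270 mm (its y), too heavy to shift; flat lid 110 mm above the bench. Origin at the centre of its underside, z up. On the lid, in the pack's frame: collar axis at x 0, y +70 mm; transport lock on the line x 0, sliding along y.
- collar: aluminium knurled collar of the pack's wake plug: upright barrel 46 mm across, 36 mm high, clear of the lid and captive on the pack. Origin on its axis, half-way up: 32 mm above the lid while up, 23 mm when home, so grip its upper half. z up. It turns freely either way about z. Its angle and white mark do not tell where its three hidden keyways (120 degrees apart) meet the pins.
- collar_seat (a point): point on the lid, on the collar's axis. Three fixed pins, 120 degrees apart, stand on the socket inside the collar, out of sight. At the start keyways and pins are not in line: turn 17 to 103 degrees, either way, until they are; each finds its pin over about 12 degrees. Until then the collar sinks less than 2 mm. A flange 62 mm square, 6 mm high lies under the collar.
- plug (a joint): depth of the collar in m: 0 up, 0.009 fully home on its stop. With the lock out, a spring draws it down (about 7 N at the top): once in line, if let go it sinks to about 0.0045 by itself and can no longer turn; while gripped it must be pushed. The rest must be pushed against the spring, about 7 N at the bottom; let go, it springs back to 0.0045.
- lock_grip (a point): red upright grip of the transport lock, 26 mm (pack x) by 14 mm (pack y), from 14 to 46 mm above the lid; this point is on its centre, 36 mm above the lid. It slides along the pack's -y, away from the collar. Beyond its end is an end stop 8 mm high; a guide bridge 15 mm high stands 40 mm from the grip's starting place on the collar's side.
- lock (a joint): travel of the transport lock in m: about 0 locked (its flat steel bolt lies under the collar's rim and keeps it up), 0.045 at its end stop (free). About 2 N of friction; it stays where it is left
- dish_mid (a point): steel dish of brass screws, 90 mm across, 28 mm high, on the bench to the left of the pack; leave alone. Point at its middle, half-way up
- cap_mid (a point): yellow dust cap, 55 mm across, 16 mm high, on the bench to the right of the pack; leave alone. Point at its middle, half-way up
- driver_mid (a point): blue-handled hex driver, 24 mm thick, 136 mm long with its shaft, lying on the pack's lid along the pack's y, 88 mm to +x of the lid's middle line; leave alone. Point at its middle, half-way up

How it is judged:
On the way, in this order (a step that is already met when the one before it is completed fails the run):
1. the transport lock is slid to its end stop (value of joint lock above 0.042 m), for 0.2 s.
2. the collar has been turned until its keyways drop over the pins (value of joint plug above 0.0033 m), for 0.2 s.
At the end, for the whole second after the job is handed in: The robot holds the collar down within 1.8 mm of its stop (at least 7.2 of 9 mm), touching it with more than 2 N, and the transport lock is within 3 mm of its end stop (value of joint plug above 0.0072 m and value of joint lock above 0.042 m and contact force between any of the fingers, the arm and collar above 2 N); the arm keeps its last pose, push and grip.
It fails at once if the hex driver, the screw dish or the yellow cap is moved by more than 30 mm (distance of any of dish_mid, cap_mid, driver_mid from where it was at the start of the episode above 0.03 m).
It also fails if it takes over 64 s, if anything falls off the work surface, if the arm or the gripper's body presses on something with over 40 N, if the wrist force passes 120 N, or if a joint passes its speed limit or range.

ROBOT

A 7-joint arm with a two-finger parallel gripper is mounted at the origin on the work surface. World frame = base frame: x ahead of the robot, y to its left, z up, the work surface at z = 0. Lengths are in m, angles in rad, forces in N, time in s.
With the tool pointing down it reaches from about 0.4 to 0.875 m from the base axis. Payload 19.3 kg.
Tool frame: the origin (TCP) lies at the very end of the fingers, on their centre line; the grasp point (between the pads) lies 19 mm behind it; z points along the fingers, y is the line along which they close (so a half turn about z gives the same grasp; the last joint's range is limited). The gripper opens to 85 mm and grips with 20 to 120 N. Pads are 22 mm wide; open, the fingers measure 114 mm over their backs; the gripper's body (76 mm by 85 mm) begins 54 mm behind the grasp point. The pads swing forward as they close: fully open they stand 13 mm farther back than shut.
Start: joints at [1.047, 0.521, -0.036, 1.599, 0.021, 1.021, -0.113], TCP at [0.274, -0.562, 0.231] pointing down, gripper open.
Joint ranges: [-2.91, 2.91], [-0.3, 2.13], [-1.5, 1.42], [0.17, 2.43], [-1.26, 4.41], [0.16, 1.93], [-2.52, 2.52]. Speed limits (rad/s): [1.89, 1.89, 2.39, 2.39, 3.01, 3.01, 3.01].

INTERFACE

Orientations are given as [roll, pitch, yaw] about the fixed x, y, z axes, in that order (R = Rz(yaw) Ry(pitch) Rx(roll)).
In Python, from workcell import bot gives the robot as it stands.
- The arm moves only by the tool carry_out, never from a script. Its argument "rows" is a list that holds one entry, the list of rows, each a list of 4 numbers: the shift along the tool's x, y, z in m, then the turn about the tool's z in degrees. In form: [[[x, y, z, twist], ...]]. A call has 1 to 12 rows; each row is the pose to reach, as a shift and turn from the pose commanded when the call began, along the tool's axes at that moment; what a row does not reach only later rows make up. A row lasts 1/12 s, in which the tool goes at most 41.7 mm and 7.16 degrees, less where a joint would pass 70% of its speed; a pose out of reach is approached as far as the arm can. A call with a gripper value outside its range is refused whole. "grip" is the finger opening in m, from 0 to 0.0854, set as the call begins (left out, the last holds). The fingers move at their own pace and stop on an object; "grip_force" is the grip in N (left out, the last holds). Time passes only in rows, so rows that repeat a pose let the fingers close. It gives the time, the measured TCP pose, the force, the opening and the grip force at its end, in the units of the state.
- bot.observe(): the state, without advancing time (a new reading comes with each control period).
- bot.grab_frame(name): name is "side" or "top" or "wrist"; returns a dict with "pixels" (480x640x3 uint8, red, green, blue), "K" (3x3 intrinsics, pixels), "k1" (the pictures are not rectified: a ray, as slopes to the right and down, at radius r is drawn at 1 + k1 r^2 times it, then the intrinsics apply), "pose" (4x4, takes a point from camera to world coordinates). Camera axes: x right, y down, z forward; pixel columns grow to the right and rows downward; lengths in m; the calibration is good to about 2 mm. A picture is of the moment at which its call begins. There is no depth.
- bot.job_done(): hands the job in; it is judged then, once.
Trained networks look in a picture, given as the dict that the camera call returned (one of the last four; its "shot" number tells which), for a name from the list of things; names that differ only in an ending like _2 or _b are one class to them, and where a whole thing is asked for, a point or a joint stands for the part that bears it (a point fixed in the world has none). Each returns a list of dicts, best first, with "conf" (0 to 1); they miss things now and then, are a little off and sometimes report something else, mostly with a low value. They report only what shows in the picture. A call takes as long as a camera call.
- bot.look_for(picture, label): "position" ([column, row] in pixels, amid what is visible of it).
- bot.regions_of(picture, label): "region" (480x640 bool, what is visible of it) and "position" ([column, row] in pixels, amid what is visible of it).
- bot.spot_point(picture, label): "position" ([column, row] in pixels: a listed point, or the origin of a listed thing).
The state is a dict: "clock": time; "qpos": joint angles; "qd": joint speeds; "joint_efforts": joint torques, N m; "position": TCP position; "tool_rot": TCP orientation; "force": force on the tool from outside, world axes, zero at the start; "moment": the same for the moment, N m; "grip_width": finger opening in m; "finger_force": force on a finger pad.
Only numpy, scipy, OpenCV 4.12 (cv2) and the standard library are available. Lean on these libraries where they do the work, as an engineer would, in place of code of your own. Each camera call takes 0.05 s, during which the arm holds its last target. There are 200 camera calls.

## Working session

There is one attempt and no reset: what is moved stays moved. The work goes in short steps, Python scripts to look and compute and a tool call to move; the robot and the scene stay as the last step left them, time stands still between calls to the robot, and variables do not carry over. Pictures are saved under pics/ and viewed, at most 10 in all, crops included, and the job is handed in when it is done.

Besides the shell and the picture viewer there is one more tool, called after ">>>" by a JSON object that holds its "name" and its "arguments", one argument or row to a line. carry_out: Moves the arm, as the interface text tells. Its arguments: {"type":"object","properties":{"rows":{"type":"array","items":{"type":"array","items":{"type":"array","items":{"type":"number"}}}},"grip":{"type":"number"},"grip_force":{"type":"number"}},"required":["rows"]}

```bash
mkdir -p pics; cat > h.py <<'E'
import numpy as np, cv2
from workcell import bot
def ray(f,p):
    K=f["K"]; d=np.array([(p[0]-K[0,2])/K[0,0],(p[1]-K[1,2])/K[1,1]]); u=d.copy()
    for _ in range(20): u=d/(1+f["k1"]*(u@u))
    T=np.array(f["pose"]); return T[:3,3],T[:3,:3]@np.array([u[0],u[1],1])
def atz(f,p,z):
    o,d=ray(f,p); return o+d*(z-o[2])/d[2]
def tri(fs,ps):
    A=np.zeros((3,3));b=np.zeros(3)
    for f,p in zip(fs,ps):
        o,d=ray(f,p); d=d/np.linalg.norm(d); M=np.eye(3)-np.outer(d,d); A+=M;b+=M@o
    return np.linalg.solve(A,b)
def save(f,n): cv2.imwrite("pics/"+n+".png",f["pixels"][:,:,::-1])
E
python3 - <<'E'
from h import *
np.set_printoptions(precision=4,suppress=True)
s=bot.observe(); print(s["position"],s["tool_rot"],s["grip_width"],s["clock"])
F={n:bot.grab_frame(n) for n in("side","top")}
for n in F: save(F[n],n+"0"); print(n,F[n]["pose"])
for l in ["pack","collar","collar_seat","lock_grip","dish_mid","cap_mid","driver_mid"]:
    P=[]
    for n in F:
        r=bot.spot_point(F[n],l); 
        if r: P.append((F[n],r[0]["position"])); print(l,n,r[0]["position"],r[0]["conf"])
    if len(P)==2: print("   tri",tri(*zip(*P)))
E
```

```text
[ 0.2738 -0.5615  0.2307] [-3.1405  0.0001  0.4538] 0.08521580038768597 0.0
side [[-0.9785 -0.1584  0.1324  0.4026]
 [-0.2064  0.7623 -0.6135  0.9001]
 [-0.0037 -0.6276 -0.7786  1.2053]
 [ 0.      0.      0.      1.    ]]
top [[-0.0119 -0.9991  0.0396  0.5249]
 [-0.9997  0.0128  0.0219  0.0049]
 [-0.0224 -0.0393 -0.999   1.3993]
 [ 0.      0.      0.      1.    ]]
pack side [338.6, 267.9] 0.64
pack top [309.2, 248.0] 0.62
   tri [ 0.5534  0.0714 -0.0053]
collar side [328.8, 255.5] 0.78
collar top [272.6, 246.3] 0.96
   tri [0.5592 0.1424 0.1413]
collar_seat side [327.8, 262.8] 0.71
collar_seat top [272.5, 245.5] 0.59
   tri [0.5612 0.1452 0.1163]
lock_grip side [344.3, 226.3] 0.63
lock_grip top [308.4, 250.4] 0.77
   tri [0.5441 0.0653 0.1566]
dish_mid side [323.6, 364.2] 0.9
dish_mid top [186.4, 260.6] 0.98
   tri [0.5288 0.3554 0.0325]
cap_mid side [361.0, 151.1] 0.81
cap_mid top [481.0, 238.9] 0.62
   tri [ 0.5674 -0.3288  0.0214]
driver_mid side [340.4, 265.9] 0.66
driver_mid top [327.3, 207.8] 0.62
   tri [ 0.6044  0.0267 -0.0578]
```

View pics/top0.png

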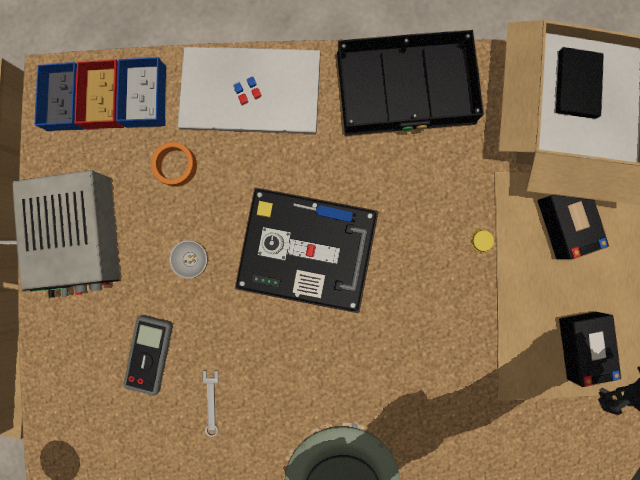

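View pics/side0.png

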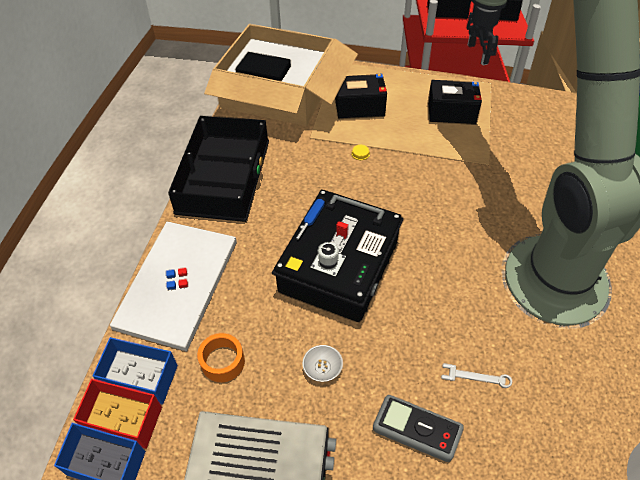

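The top view shows the collar at (272,243), the red lock grip at (311,250), the driver at (335,213) and a lid handle near (355,255). In the side view the collar is at (328,253) and the grip at (343,229). Next I'll compute the pack yaw and the positions.

```bash
python3 - <<'E'
from h import *
np.set_printoptions(precision=4,suppress=True)
f=bot.grab_frame("top"); g=bot.grab_frame("side")
r=bot.regions_of(f,"pack")[0]; m=r["region"].astype(np.uint8)
print(m.sum(),cv2.minAreaRect(cv2.findNonZero(m)))
C=[atz(f,p,.11)[:2] for p in [(257,189),(376,212),(360,310),(238,289)]]
print(C,np.mean(C,0)); 
for a,b in((0,1),(3,2),(0,3),(1,2)):
    d=C[b]-C[a];print(np.linalg.norm(d),np.degrees(np.arctan2(d[1],d[0])))
for l,z in(("collar",.142),("lock_grip",.146),("lock",.14)):
  P=[]
  for n in(f,g):
    q=bot.regions_of(n,l); 
    for e in q[:2]: print(l,e["position"],e["conf"],e["region"].sum(),atz(n,e["position"],z))
    s=bot.spot_point(n,l)
    for e in s[:2]: print("  spot",e["position"],e["conf"],atz(n,e["position"],z))
E
```

```text
12875 ((306.2330017089844, 250.08865356445312), (128.640869140625, 105.41444396972656), 10.823012351989746)
[array([0.6837, 0.1788]), array([ 0.6299, -0.079 ]), array([ 0.419 , -0.0416]), array([0.4668, 0.2219])] [0.5498 0.07  ]
0.26333911063784127 -101.80346923372636
0.2677816801289905 -100.27283716309815
0.22120168850846617 168.74837048302325
0.21413659925458 169.92995046561538
  spot [270.5, 244.0] 0.75 [0.5626 0.1465 0.142 ]
  spot [485.6, 237.7] 0.4 [ 0.5701 -0.309   0.142 ]
collar [325.4, 252.3] 0.6 456 [0.5698 0.1359 0.142 ]
  spot [329.3, 255.4] 0.68 [0.5595 0.1426 0.142 ]
lock_grip [268.9, 245.7] 0.7 397 [0.5589 0.1494 0.146 ]
lock_grip [302.3, 250.3] 0.51 254 [0.5484 0.0791 0.146 ]
  spot [310.0, 249.7] 0.48 [0.5495 0.0629 0.146 ]
lock_grip [343.4, 232.1] 0.45 189 [0.5405 0.0737 0.146 ]
  spot [343.6, 225.2] 0.6 [0.5439 0.0535 0.146 ]
  spot [359.2, 150.5] 0.38 [ 0.5511 -0.2011  0.146 ]
lock [304.2, 246.5] 0.57 262 [0.5565 0.0754 0.14  ]Traceback (most recent call last):
  File "<stdin>", line 15, in <module>
ValueError: it knows: cap_mid, collar, collar_seat, dish_mid, driver_mid, lock_grip, pack
```

>>> {"name": "carry_out", "arguments": {
  "rows": [
    [[0.02,-0.02,-0.04,0],[0.26,-0.22,-0.1,-20],[0.26,-0.22,-0.1,-26],[0.26,-0.22,-0.1,-26],[0.26,-0.22,-0.1,-26],[0.26,-0.22,-0.1,-26],[0.26,-0.22,-0.1,-26],[0.26,-0.22,-0.1,-26],[0.26,-0.22,-0.1,-26],[0.26,-0.22,-0.1,-26],[0.26,-0.22,-0.1,-26],[0.26,-0.22,-0.1,-26]]
  ],
  "grip": 0.0854
}}

```text
clock: 2.4
position: [0.4109, -0.2505, 0.3313]
tool_rot: [3.142, 0.0, 0.907]
force: [-0.6, -0.7, -1.1]
grip_width: 0.0848
finger_force: 0.0
```

>>> {"name": "carry_out", "arguments": {
  "rows": [
    [[0.329,-0.087,0,-27],[0.329,-0.087,0,-27],[0.329,-0.087,0,-27],[0.329,-0.087,0,-27],[0.329,-0.087,0,-27],[0.329,-0.087,0,-27],[0.329,-0.087,0,-27],[0.329,-0.087,0,-27],[0.329,-0.087,0,-27],[0.329,-0.087,0,-27],[0.329,-0.087,0,-27],[0.329,-0.087,0,-27]]
  ]
}}

```text
clock: 3.4
position: [0.5452, 0.0609, 0.331]
tool_rot: [-3.141, 0.001, 1.376]
force: [-0.1, 0.3, -0.0]
grip_width: 0.0855
finger_force: 0.0
```

```bash
python3 - <<'E'
from h import *
np.set_printoptions(precision=4,suppress=True)
s=bot.observe(); print(s["position"],s["tool_rot"],s["qpos"])
f=bot.grab_frame("wrist"); save(f,"w0"); print(f["pose"])
for l,z in(("collar",.142),("collar_seat",.11),("lock_grip",.146),("driver_mid",.122)):
    for e in bot.spot_point(f,l)[:2]: print(l,"spot",e["position"],e["conf"],atz(f,e["position"],z))
for l in("collar","lock_grip"):
    for e in bot.regions_of(f,l)[:2]: print(l,"reg",e["position"],e["conf"],e["region"].sum(),cv2.boundingRect(cv2.findNonZero(e["region"].astype(np.uint8))))
E
```

```text
[0.5452 0.0609 0.331 ] [-3.1411  0.0008  1.3765] [ 0.1803  0.3433 -0.5297  1.652   0.1842  1.1971 -0.5859]
[[ 0.981  -0.1847 -0.0601  0.5604]
 [-0.1942 -0.9354 -0.2956  0.1362]
 [-0.0017  0.3016 -0.9534  0.4738]
 [ 0.      0.      0.      1.    ]]
collar spot [326.1, 115.5] 0.6 [0.5651 0.1419 0.142 ]
lock_grip spot [324.5, 208.4] 0.62 [0.5476 0.0599 0.146 ]
driver_mid spot [407.4, 217.8] 0.71 [0.628  0.0283 0.122 ]
collar reg [324.3, 115.4] 0.85 2256 (299, 87, 53, 56)
lock_grip reg [327.4, 196.1] 0.82 1235 (311, 142, 29, 77)
lock_grip reg [324.5, 113.6] 0.38 2289 (299, 87, 54, 56)
```

```bash
python3 - <<'E'
import cv2
i=cv2.imread("pics/w0.png")[30:330,180:540]; cv2.imwrite("pics/w0c.png",cv2.resize(i,None,fx=2,fy=2,interpolation=cv2.INTER_CUBIC))
E
```

```text
(no output)
```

View pics/w0c.png

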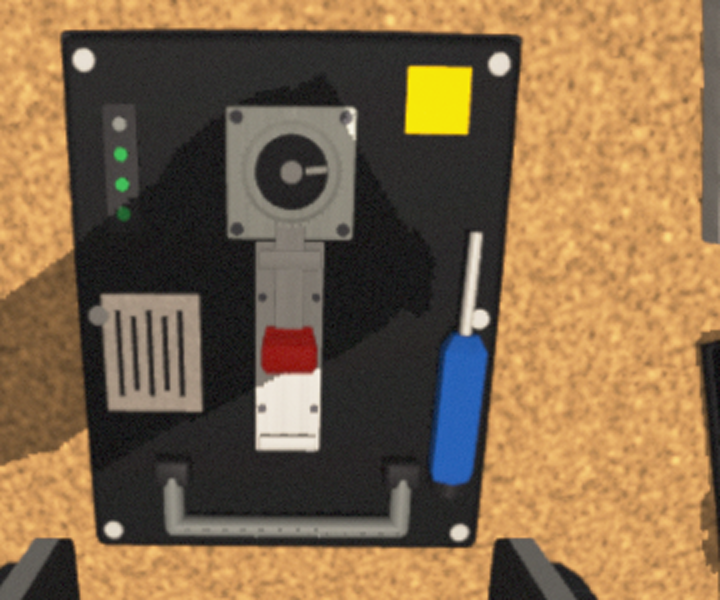

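The wrist crop shows the collar top centred near full-image (326,116), and the top face of the red grip near (325,208). The driver is at the right and the handle is below the end stop. I'll compute pack-frame offsets from these.

```bash
python3 - <<'E'
from h import *
np.set_printoptions(precision=4,suppress=True)
f=bot.grab_frame("wrist")
fl=[(180+x/2,30+y/2) for x,y in((226,107),(356,107),(353,240),(228,239))]
P=np.array([atz(f,p,.116) for p in fl]); print("flange",P[:,:2],P.mean(0))
print("collar top",atz(f,(326,116.5),.160)); print("grip top",atz(f,(325,208.5),.156))
co=[(180+x/2,30+y/2) for x,y in((84,60),(500,64),(460,532),(113,530))]
Q=np.array([atz(f,p,.11) for p in co])[:,:2]; print(Q,Q.mean(0))
for a,b in((0,3),(1,2),(0,1),(3,2)):
    d=Q[b]-Q[a]; print(np.linalg.norm(d),np.degrees(np.arctan2(d[1],d[0])))
s=bot.observe(); print(s["position"],s["tool_rot"])
E
```

```text
flange [[0.5406 0.1785]
 [0.6005 0.1667]
 [0.5888 0.1062]
 [0.5285 0.1185]] [0.5646 0.1425 0.116 ]
collar top [0.5647 0.1423 0.16  ]
grip top [0.5486 0.0635 0.156 ]
[[ 0.4787  0.2135]
 [ 0.6718  0.1739]
 [ 0.6226 -0.066 ]
 [ 0.429  -0.0267]] [0.5505 0.0737]
0.24534714252746606 -101.70506727930334
0.24490279750924981 -101.58918855341503
0.19709898905942563 -11.581425403128659
0.1975957532702584 -11.452745950569113
[0.5452 0.0624 0.3314] [3.1414 0.0001 1.3783]
```

>>> {"name": "carry_out", "arguments": {
  "rows": [
    [[0.002,0.003,0.04,0.5],[0.002,0.003,0.12,0.5],[0.002,0.003,0.16,0.5],[0.002,0.003,0.16,0.5],[0.002,0.003,0.16,0.5],[0.002,0.003,0.18,0.5],[0.002,0.003,0.19,0.5],[0.002,0.003,0.201,0.5],[0.002,0.003,0.201,0.5],[0.002,0.003,0.201,0.5]]
  ],
  "grip": 0.06
}}

```text
clock: 4.63
position: [0.5488, 0.0642, 0.131]
tool_rot: [3.141, -0.0, 1.37]
force: [0.5, 0.5, 1.0]
grip_width: 0.0598
finger_force: 0.0
```

>>> {"name": "carry_out", "arguments": {
  "rows": [
    [[0,0,0,0],[0,0,0,0],[0,0,0,0],[0,0,0,0],[0,0,0,0],[0,0,0,0]]
  ],
  "grip": 0.01,
  "grip_force": 30
}}

```text
clock: 5.13
position: [0.5486, 0.0643, 0.1312]
tool_rot: [3.141, 0.0, 1.37]
force: [-4.8, -0.0, 9.9]
grip_width: 0.0256
finger_force: 30.1
```

>>> {"name": "carry_out", "arguments": {
  "rows": [
    [[-0.005,0,0,0],[-0.01,0,0,0],[-0.015,0,0,0],[-0.02,0,0,0],[-0.025,0,0,0],[-0.03,0,0,0],[-0.035,0,0,0],[-0.04,0,0,0],[-0.043,0,0,0],[-0.045,0,0,0],[-0.047,0,0,0],[-0.047,0,0,0]]
  ]
}}

```text
clock: 6.13
position: [0.5396, 0.0212, 0.1312]
tool_rot: [3.141, -0.004, 1.372]
force: [-1.9, 16.6, 5.0]
grip_width: 0.0252
finger_force: 29.9
```

>>> {"name": "carry_out", "arguments": {
  "rows": [
    [[-0.001,0,0,0],[-0.002,0,0,0],[-0.002,0,0,0],[-0.002,0,0,0]]
  ]
}}

```text
clock: 6.47
position: [0.5395, 0.0207, 0.1312]
tool_rot: [3.14, -0.006, 1.373]
force: [0.5, 24.2, 1.5]
grip_width: 0.0254
finger_force: 29.8
```

>>> {"name": "carry_out", "arguments": {
  "rows": [
    [[0,0,0,0],[0,0,0,0],[0,0,0,0],[0,0,0,0],[0.0,0,-0.03,0],[0,0,-0.07,0],[0,0,-0.1,0],[0.05,0,-0.14,0],[0.05,0,-0.18,0],[0.05,0,-0.18,0],[0.05,0,-0.18,0],[0.05,0,-0.18,0]]
  ],
  "grip": 0.06
}}

```text
clock: 7.47
position: [0.5489, 0.0651, 0.3108]
tool_rot: [3.14, 0.0, 1.37]
force: [0.4, -1.1, -0.5]
grip_width: 0.0602
finger_force: 0.0
```

```bash
python3 - <<'E'
from h import *
np.set_printoptions(precision=4,suppress=True)
s=bot.observe(); print(s["position"],s["tool_rot"],s["qpos"],s["force"])
f=bot.grab_frame("wrist"); i=f["pixels"][:,:,::-1][0:300,180:540]; cv2.imwrite("pics/w1c.png",cv2.resize(i,None,fx=2,fy=2,interpolation=cv2.INTER_CUBIC)); print(f["pose"])
for l,z in(("collar",.142),("lock_grip",.146)):
    for e in bot.spot_point(f,l)[:2]: print(l,"spot",e["position"],e["conf"],atz(f,e["position"],z))
E
```

```text
[0.5489 0.0651 0.3108] [3.1403 0.     1.3701] [ 0.1788  0.3679 -0.5407  1.6726  0.2043  1.1566 -0.6156] [ 0.4236 -1.0685 -0.5176]
[[ 0.9797 -0.1912 -0.0602  0.5644]
 [-0.2005 -0.9343 -0.2948  0.1403]
 [ 0.0002  0.3008 -0.9537  0.4538]
 [ 0.      0.      0.      1.    ]]
collar spot [320.2, 121.5] 0.58 [0.5636 0.1419 0.142 ]
collar spot [384.1, 426.3] 0.46 [ 0.5687 -0.1932  0.142 ]
lock_grip spot [321.6, 262.4] 0.92 [0.5397 0.0191 0.146 ]
```

View pics/w1c.png

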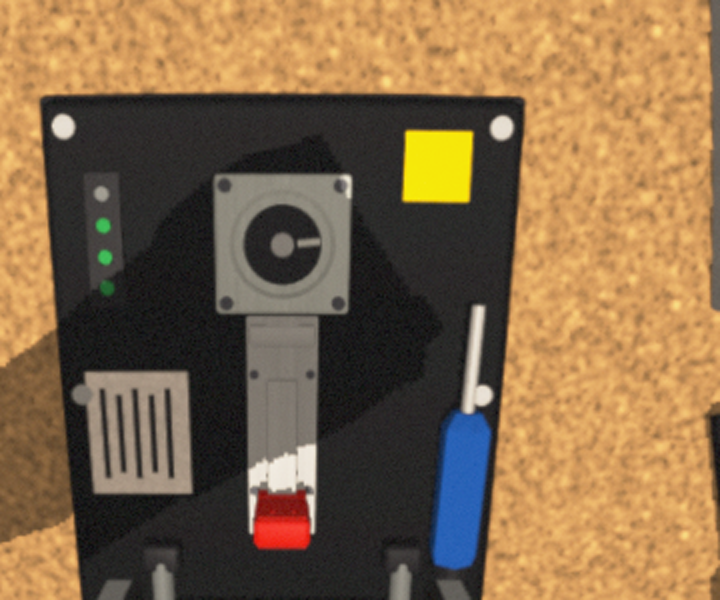

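The lock is at the end of its track (red grip at crop (281,520)), and the collar is at crop (283,245). The driver hasn't moved. Next I'll grip the collar.

>>> {"name": "carry_out", "arguments": {
  "rows": [
    [[0.04,0,0,0],[0.079,0,0,0],[0.079,0,0.04,0],[0.079,0,0.08,0],[0.079,0,0.11,0],[0.079,0,0.13,0],[0.079,0,0.15,0],[0.079,0,0.16,0],[0.079,0,0.17,0],[0.079,0,0.174,0],[0.079,0,0.174,0],[0.079,0,0.174,0]]
  ],
  "grip": 0.078
}}

```text
clock: 8.62
position: [0.5648, 0.1426, 0.1369]
tool_rot: [3.141, -0.0, 1.37]
force: [-0.6, 0.2, 0.8]
grip_width: 0.0777
finger_force: 0.0
```

>>> {"name": "carry_out", "arguments": {
  "rows": [
    [[0,0,0,0],[0,0,0,0],[0,0,0,0],[0,0,0,0],[0,0,0,0],[0,0,0,0]]
  ],
  "grip": 0.03,
  "grip_force": 40
}}

```text
clock: 9.12
position: [0.5647, 0.1427, 0.1371]
tool_rot: [3.141, -0.0, 1.37]
force: [-3.1, -0.6, 8.7]
grip_width: 0.0438
finger_force: 39.6
```

>>> {"name": "carry_out", "arguments": {
  "rows": [
    [[0,0,0.001,0],[0,0,0.002,0],[0,0,0.003,0],[0,0,0.003,0],[0,0,0.003,0]]
  ]
}}

```text
clock: 9.53
position: [0.5649, 0.1428, 0.1362]
tool_rot: [3.139, -0.0, 1.37]
force: [-14.2, -5.1, 46.3]
grip_width: 0.0437
finger_force: 43.3
```

>>> {"name": "carry_out", "arguments": {
  "rows": [
    [[0,0,-0.001,0],[0,0,-0.001,3],[0,0,-0.001,6],[0,0,-0.001,9],[0,0,-0.001,12],[0,0,-0.001,15],[0,0,-0.001,18],[0,0,-0.001,18]]
  ]
}}

```text
clock: 10.2
position: [0.5651, 0.1427, 0.1365]
tool_rot: [3.14, -0.001, 1.052]
force: [-8.3, -3.9, 30.7]
grip_width: 0.0428
finger_force: 41.7
```

>>> {"name": "carry_out", "arguments": {
  "rows": [
    [[0,0,0,3],[0,0,0,6],[0,0,0,9],[0,0,0,12],[0,0,0,15],[0,0,0,18],[0,0,0,18]]
  ]
}}

```text
clock: 10.78
position: [0.5653, 0.1425, 0.1364]
tool_rot: [3.14, -0.002, 0.738]
force: [-8.0, -3.8, 29.3]
grip_width: 0.0435
finger_force: 41.5
```

```bash
python3 - <<'E'
from h import *
np.set_printoptions(precision=4,suppress=True)
s=bot.observe(); print(s["position"],s["tool_rot"],s["qpos"],s["force"],s["moment"])
f=bot.grab_frame("wrist"); save(f,"w2")
E
```

```text
[0.5653 0.1425 0.1364] [ 3.1399 -0.0018  0.7377] [-0.1185  0.5863 -0.327   1.7875  0.2502  0.8062 -1.4017] [-8.0112 -3.7501 29.2887] [-0.9833  1.6691 -0.4286]
```

View pics/w2.png

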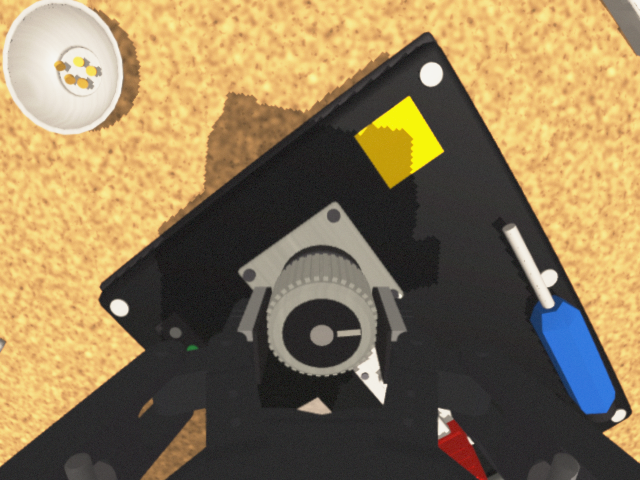

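The mark still points right in the camera, at (348,333), so the collar turns with the gripper. I'll continue the sweep.

>>> {"name": "carry_out", "arguments": {
  "rows": [
    [[0,0,0,3],[0,0,0,6],[0,0,0,9],[0,0,0,12],[0,0,0,15],[0,0,0,18],[0,0,0,18]]
  ]
}}

```text
clock: 11.42
position: [0.5655, 0.1423, 0.1366]
tool_rot: [3.14, -0.002, 0.423]
force: [-5.9, -6.0, 30.0]
grip_width: 0.0436
finger_force: 41.6
```

>>> {"name": "carry_out", "arguments": {
  "rows": [
    [[0,0,0,3],[0,0,0,6],[0,0,0,9],[0,0,0,12],[0,0,0,15],[0,0,0,18],[0,0,0,18]]
  ]
}}

```text
clock: 12.0
position: [0.5653, 0.142, 0.1355]
tool_rot: [3.141, -0.002, 0.109]
force: [-2.0, -4.5, 16.1]
grip_width: 0.0436
finger_force: 41.3
```

>>> {"name": "carry_out", "arguments": {
  "rows": [
    [[0,0,0.0005,0],[0,0,0.001,0],[0,0,0.0015,0],[0,0,0.0015,0]]
  ]
}}

```text
clock: 12.33
position: [0.5652, 0.1419, 0.1344]
tool_rot: [3.141, -0.002, 0.112]
force: [0.1, -4.1, 7.0]
grip_width: 0.0438
finger_force: 40.4
```

>>> {"name": "carry_out", "arguments": {
  "rows": [
    [[0,0,0.001,0],[0,0,0.002,0],[0,0,0.003,0],[0,0,0.004,0],[0,0,0.005,0],[0,0,0.005,0],[0,0,0.005,0]]
  ]
}}

```text
clock: 12.92
position: [0.5658, 0.1421, 0.1296]
tool_rot: [-3.142, -0.003, 0.112]
force: [-0.9, -4.7, 17.5]
grip_width: 0.0437
finger_force: 41.9
```

>>> {"name": "carry_out", "arguments": {
  "rows": [
    [[0,0,0.0005,0],[0,0,0.001,0],[0,0,0.0015,0],[0,0,0.002,0],[0,0,0.002,0],[0,0,0.002,0]]
  ]
}}

```text
clock: 13.42
position: [0.5659, 0.1421, 0.1282]
tool_rot: [3.142, -0.003, 0.112]
force: [-5.2, -5.1, 31.5]
grip_width: 0.0433
finger_force: 43.3
```

>>> {"name": "carry_out", "arguments": {
  "rows": [
    [[0,0,0.0005,0],[0,0,0.001,0],[0,0,0.001,0],[0,0,0.001,0]]
  ],
  "grip_force": 60
}}

```text
clock: 13.75
position: [0.566, 0.1422, 0.1281]
tool_rot: [3.142, -0.004, 0.112]
force: [-10.5, -8.0, 46.9]
grip_width: 0.0435
finger_force: 56.4
```

```bash
python3 - <<'E'
from h import *
np.set_printoptions(precision=4,suppress=True)
s=bot.observe(); print(s["position"],s["force"],s["moment"],s["finger_force"],s["grip_width"],s["clock"])
f=bot.grab_frame("wrist"); save(f,"w3")
for l,z in(("collar",.133),("lock_grip",.146)):
    for e in bot.spot_point(f,l)[:2]: print(l,"spot",e["position"],e["conf"],atz(f,e["position"],z))
g=bot.grab_frame("side"); i=g["pixels"][:,:,::-1][170:320,240:440]; cv2.imwrite("pics/s3c.png",cv2.resize(i,None,fx=4,fy=4,interpolation=cv2.INTER_CUBIC))
E
```

```text
[0.566  0.1422 0.1281] [-10.5415  -7.9842  46.9085] [-1.5976  2.3179 -0.8008] 56.37599229812622 0.04347552224593551 13.75
collar spot [322.7, 308.5] 0.93 [0.566  0.1415 0.133 ]
lock_grip spot [581.8, 395.7] 0.65 [0.5396 0.0189 0.146 ]
```

View pics/w3.png

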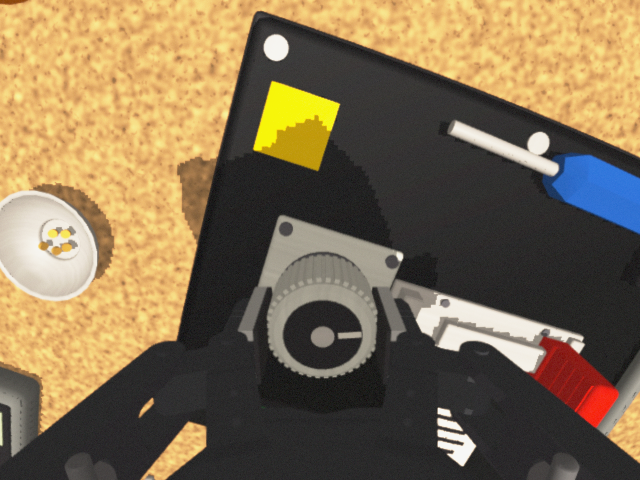

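View pics/s3c.png

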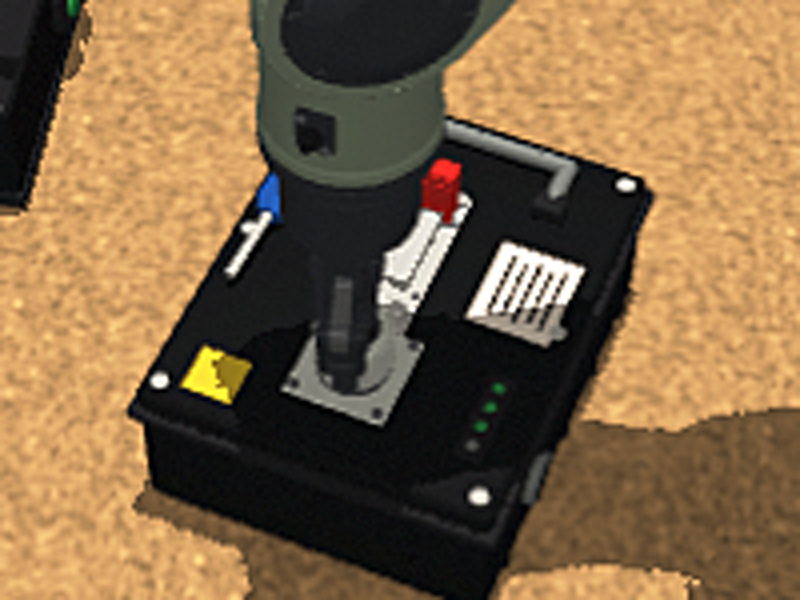

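In the wrist view the collar sits at the same place in the fingers, so it hasn't slipped. The TCP is down 9.0 mm and the force has risen steeply, so the collar is on its stop. The lock and driver are still in place. I'll ease the push a little and hand in.

>>> {"name": "carry_out", "arguments": {
  "rows": [
    [[0,0,-0.0005,0],[0,0,-0.0008,0],[0,0,-0.0008,0],[0,0,-0.0008,0]]
  ]
}}

```text
clock: 14.28
position: [0.5659, 0.1421, 0.1283]
tool_rot: [-3.142, -0.004, 0.112]
force: [-6.4, -6.2, 35.6]
grip_width: 0.0434
finger_force: 56.5
```

```bash
python3 - <<'E'
from h import *
s=bot.observe(); print(s["position"],s["force"],s["finger_force"])
if s["position"][2]<.1287 and 15<s["force"][2]<60: print(bot.job_done())
E
```

```text
[0.56594619 0.14214807 0.12827692] [-6.44489251 -6.16688977 35.56511232] 56.47497832775116
the job is handed in; nothing more can be done
None
```

I handed the job in at about 14 s of the 64 s limit, with the lock at its end stop and the collar still gripped and held about 9 mm down on its stop at about 35 N; the driver, dish and cap were not touched, and no verdict came back.

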